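# Bar the chestnut box's outlet and hold its lid open for filling

### The arm

A 6-joint arm with a two-finger parallel gripper is mounted at the origin on the work surface. World frame = base frame: x ahead of the robot, y to its left, z up, the work surface at z = 0. Lengths are in mm, angles in rad, forces in N, time in s.
With the tool pointing down it reaches from about 275 to 725 mm from the base axis. Payload 5.6 kg.
Tool frame: the origin (TCP) lies at the very end of the fingers, on their centre line; the grasp point (between the pads) lies 19 mm behind it; z points along the fingers, y is the direction in which the jaws open and shut (so a half turn about z gives the same grasp; the last joint's range is limited). The gripper opens to 85 mm and grips with 20 to 120 N. Pads are 22 mm wide; open, the fingers measure 114 mm over their backs; the gripper's body (76 mm by 85 mm) begins 54 mm behind the grasp point. The pads swing forward as they close: fully open they stand 13 mm farther back than shut.
Start: joints at [1.458, 0.255, 0.108, 0, -1.424, -0.285], TCP at [213.038, 507.058, 231.283] pointing down, gripper open.
Joint ranges: [-2.95, 2.95], [-1.21, 1.97], [-1.09, 1.5], [-2.87, 1.71], [-2.94, -0.07], [-3.05, 3.05]. Speed limits (rad/s): [2.57, 2.57, 3.14, 3.14, 3.14, 3.14].

### API

Orientations are given as a rotation vector (axis times angle).
In Python, from plant import bot gives the robot as it stands.
- The arm moves only by the shell command python3 -m crank 'ROWS' [FORCE]. ROWS is JSON, a list of rows, each a list of 5 numbers: the opening, from 0 (shut) to 1 (fully open), then the shift along the tool's x, y, z in m, then the turn about the tool's z in rad. A call has 1 to 12 rows; each row is the pose to reach, as a shift and turn from the pose commanded when the call began, along the tool's axes at that moment; what a row does not reach only later rows make up. A row lasts 1/8 s, in which the tool goes at most 62.5 mm and 10.7 degrees, less where a joint would pass 70% of its speed; a pose out of reach is approached as far as the arm can. A call with a gripper value outside its range is refused whole. The fingers move at their own pace and stop on an object; FORCE is the grip in N (left out, the last holds). Time passes only in rows, so rows that repeat a pose let the fingers close. It gives the time, the measured TCP pose, the force and the opening at its end, in the units of the state.
- bot.read_state(): the state, without advancing time (a new reading comes with each control period).
- bot.camera(name): name is "side" or "top" or "wrist"; returns a dict with "image" (400x640x3 uint8, red, green, blue), "vfov" (degrees; the focal length in pixels is half the picture's height over the tangent of half this angle, whatever the lens; pixels are square), "cx", "cy" (the principal point, pixels), "dist_coeffs" ([k1, k2, p1, p2, k3] as OpenCV has them; the pictures are not rectified), "R" (3x3) and "t" (3): a world point X has camera coordinates R X + t; the wrist camera has in their place "T_tool_cam" (4x4, takes a point from camera to tool coordinates, whose origin is the TCP and whose axes are the flange's). Camera axes: x right, y down, z forward; pixel columns grow to the right and rows downward; lengths in mm; the calibration is good to about 2 mm. A picture is of the moment at which its call begins: read the wrist's pose just before it. There is no depth.
- bot.finish_job(): hands the job in, once; it reports no verdict.
The state is a dict: "t": time; "joint_pos": joint angles; "joint_vel": joint speeds; "joint_torque": joint torques, N m; "tcp_pos": TCP position; "ee_rot": TCP orientation; "force": force on the tool from outside, world axes, zero at the start; "torque": the same for the moment, N m; "gripper_width": finger opening in mm.
Only numpy, scipy, OpenCV 4.12 (cv2) and the standard library are available. Lean on these libraries where they do the work, as an engineer would, in place of code of your own. Each camera call takes 0.05 s, during which the arm holds its last target.

### The job

The chestnut holding box is about to be filled: first, with the lid still down, swing the steel keeper bar shut across the outlet gate on its side until it is fully home behind its catch. Then raise the lid and hold it still, open at 60 degrees from shut; the lid falls if let go, so finish while still holding it there, carried by the robot alone, and leave the bowl, the jar and the brush where they are.

Things in the scene. Friction and masses are not known exactly. Their poses are not given: they have to be found in the camera images.
- box: Fixed plywood holding box, 220 (x) by 260 (y) by 110 mm high, walls 10 mm. Origin: centre of its underside, on the table; x points away from the front towards the lid's hinge side, y towards the side with the outlet, z up. The outlet is a low spout, about 102 mm along x, 55 mm high, standing out 43 mm from the +y side, closed by an upright steel gate. The keeper's foot board, pivot post and catch stand beside it and reach to y = +216 mm, under 55 mm high.
- lid (a joint): Angle of the lid in rad: 0 shut, growing as its front edge rises, at most 1.9; 60 degrees is 1.047. The lid is a plywood board 226 by 264 by 8 mm on top of the box, about 0.25 to 0.5 kg, hinged along the box's y axis on the far (+x) top rim. It hinges freely and falls shut when let go below about 80 degrees.
- lid_handle (a point): Middle of the lid's handle: a round steel bar 12 mm thick, 110 mm long between two posts of the same thickness, parallel to the hinge (the box's y). In the lid's own frame it lies 200 mm from the hinge line towards the front edge and 48 mm above the lid's underside (34 mm clear above the board). With the lid shut it is at (-90, 0, 158) mm in the box's frame. These axes turn with the lid.
- lid_hinge (a point): Middle of the lid's hinge line, at (110, 0, 110) mm in the box's frame; the line runs along the box's y.
- keeper (a joint): Angle of the keeper bar in rad: 0 is fully shut (its stop), growing as it swings outwards from the outlet, at most 1.5. The bar swings level about a vertical pin; light friction keeps it where it is left. From about 0.17 to 0.05 rad its end rides over the sprung ball of the catch, which needs a push of up to about 12 N at the knob; past it the ball snaps up outside the bar and keeps it shut at 0.
- keeper_knob (a point): Top centre of the keeper's knob: an upright round dark wooden peg 14 mm in diameter standing 46 mm up from the bar (from z = 54 to 100 mm above the table), 115 mm from the pivot. The steel bar is 160 mm long, 14 mm wide, 18 mm high (z = 36 to 54 mm). At joint value q the knob is at pivot + 115 mm * (-cos q, sin q) in the box's x, y; shut it is at (-45, 187) mm. These axes turn with the bar.
- keeper_pivot (a point): Pivot of the keeper bar, on the bar's upper face, at (70, 187, 54) mm in the box's frame.
- bowl: Bystander: blue plastic bowl, 120 mm wide, 50 mm high, on the table on the box's -y side. Origin: centre of its underside.
- jar: Bystander: closed glass jar, 64 mm wide, 100 mm high, beyond the outlet. Origin: centre of its underside.
- brush: Bystander: brush 180 mm long lying on the table before the box. Origin: on the table under it; it lies along its x axis.

How it is judged:
By the outcome, as a careful person would: the job done as asked, in the order asked, and still so for the second after the job is handed in, while the arm keeps its last pose, push and grip.
It also fails if it takes over 58 s, if anything falls off the work surface, if the arm or the gripper's body presses on something with over 40 N, if the wrist force passes 120 N, or if a joint passes its speed limit or range.

## Working session

There is one attempt and no reset: what is moved stays moved. The work goes in short steps, Python scripts to look and compute and a shell command to move; the robot and the scene stay as the last step left them, time stands still between calls to the robot, and variables do not carry over. Pictures are saved under pics/ and viewed, and the job is handed in when it is done.

```bash
ls; mkdir -p pics; python3 - <<'E'
from plant import bot
import cv2,numpy as np
print(bot.read_state())
for n in ("side","top","wrist"):
    c=bot.camera(n); cv2.imwrite(f"pics/{n}0.png",c["image"][:,:,::-1])
    print(n,{k:(np.round(v,4).tolist() if not isinstance(v,float) else v) for k,v in c.items() if k!="image"})
E
```

```text
pics
{'t': 0.0, 'joint_pos': array([ 1.45760558e+00,  2.55744324e-01,  1.06981763e-01, -4.38218540e-04,
       -1.42393563e+00, -2.84603868e-01]), 'joint_vel': array([-0.00091357, -0.00010694,  0.00013223, -0.00084463, -0.00071586,
       -0.00065496]), 'joint_torque': array([ 4.51440690e-05, -3.86632848e+01,  2.37937886e+01,  5.36526203e+00,
       -6.35057862e-03, -1.99625720e-05]), 'tcp_pos': array([212.82467699, 506.59721799, 230.39378982]), 'ee_rot': array([ 3.07774238e+00, -6.20460139e-01, -4.22357951e-04]), 'force': array([ 1.45599641, -0.2546081 ,  0.55659573]), 'torque': array([-0.0084244 , -0.03654317, -0.03069564]), 'gripper_width': 85.46495914905043}
side {'vfov': 56.57746449520234, 'cx': 321.02069941271856, 'cy': 201.34789655873706, 'dist_coeffs': [-0.018, 0.0, 0.0, 0.0, 0.0], 'R': [[0.8451, -0.5345, 0.014], [-0.3305, -0.5429, -0.7721], [0.4203, 0.6478, -0.6354]], 't': [-498.3539, 222.9358, 884.6479]}
top {'vfov': 57.62322046410098, 'cx': 320.26979039215803, 'cy': 192.29833566597878, 'dist_coeffs': [-0.0292, 0.0, 0.0, 0.0, 0.0], 'R': [[-0.0107, -0.9999, -0.0015], [-0.9885, 0.0108, -0.151], [0.151, -0.0001, -0.9885]], 't': [-79.1339, 582.9905, 963.0016]}
wrist {'vfov': 64.1021244247792, 'cx': 315.64576135797216, 'cy': 198.0908065293225, 'dist_coeffs': [0.0182, 0.0, 0.0, 0.0, 0.0], 'T_tool_cam': [[-0.0006, -0.9611, -0.2761, 70.4087], [1.0, -0.0005, -0.0004, -0.2134], [0.0002, -0.2761, 0.9611, -140.7812], [0.0, 0.0, 0.0, 1.0]]}
```

View pics/side0.png

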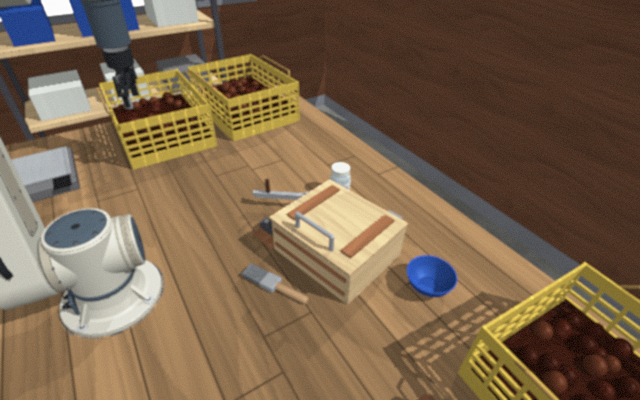

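View pics/top0.png

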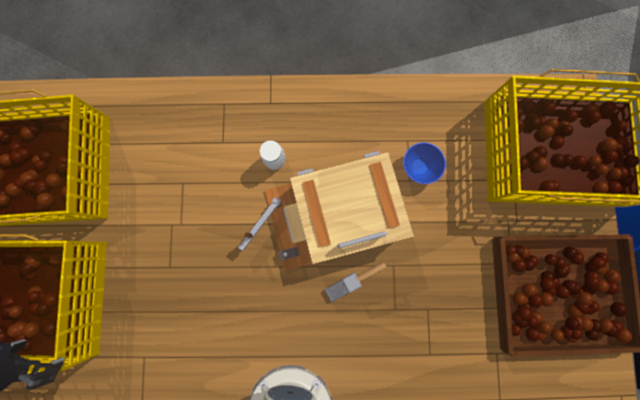

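View pics/wrist0.png

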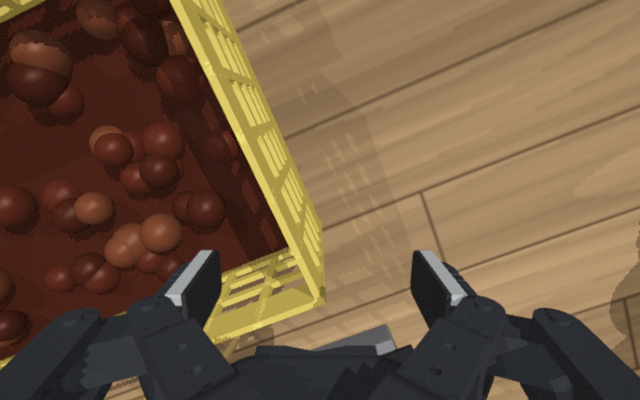

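The side view shows the box near (335,240), with the bar and knob at about (267,190). In the top view the box is centred near (350,210), the keeper bar runs from (277,203) to (235,252), and the catch is near (288,254). The jar (271,155), bowl (425,163) and brush (355,283) are all clear of it. I'll enlarge the views to measure.

```bash
python3 - <<'E'
import cv2
a=cv2.imread("pics/top0.png")[130:310,210:450]; cv2.imwrite("pics/topz.png",cv2.resize(a,None,fx=3.3,fy=3.3,interpolation=cv2.INTER_CUBIC))
a=cv2.imread("pics/side0.png")[155:315,230:450]; cv2.imwrite("pics/sidez.png",cv2.resize(a,None,fx=3.5,fy=3.5,interpolation=cv2.INTER_CUBIC))
E
```

```text
(no output)
```

View pics/topz.png

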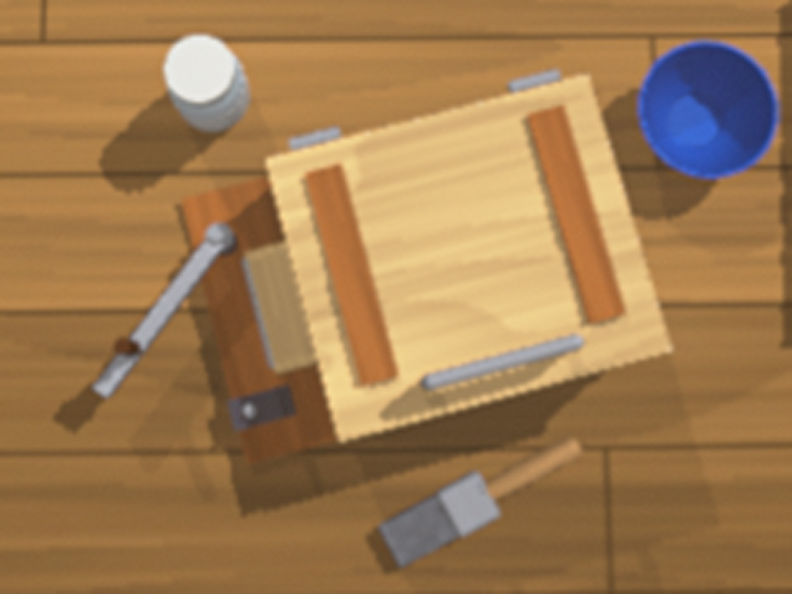

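View pics/sidez.png

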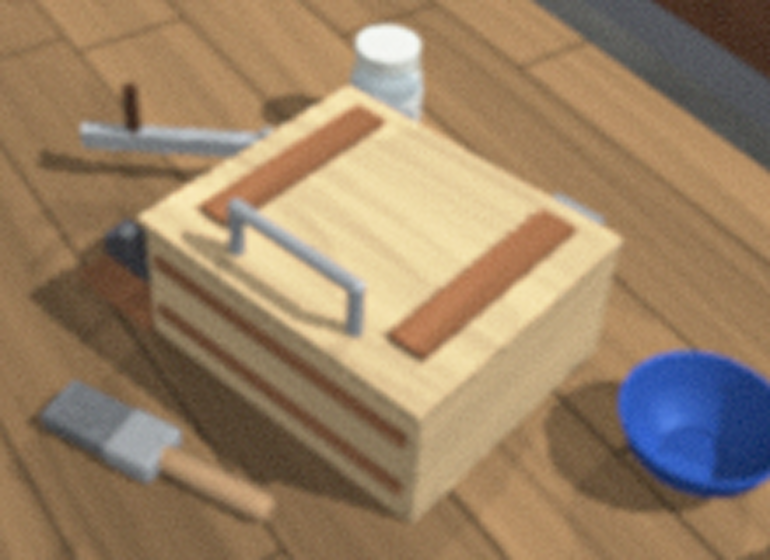

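```bash
cat > h.py <<'E'
import numpy as np,cv2
from scipy.spatial.transform import Rotation as Ro
from scipy.optimize import least_squares
def K(c):
    f=200/np.tan(np.radians(c["vfov"]/2)); return np.array([[f,0,c["cx"]],[0,f,c["cy"]],[0,0,1.]])
def proj(c,P):
    P=np.asarray(P,float).reshape(-1,3)
    return cv2.projectPoints(P,cv2.Rodrigues(np.array(c["R"]))[0],np.array(c["t"],float),K(c),np.array(c["dist_coeffs"],float))[0].reshape(-1,2)
def wristcam(c,s):
    R=Ro.from_rotvec(s["ee_rot"]).as_matrix();T=np.eye(4);T[:3,:3]=R;T[:3,3]=s["tcp_pos"]
    M=np.linalg.inv(T@np.array(c["T_tool_cam"])); c=dict(c);c["R"]=M[:3,:3];c["t"]=M[:3,3];return c
def b2w(p,pose):
    x,y,a=pose[:3];p=np.atleast_2d(p);c,s=np.cos(a),np.sin(a)
    return np.c_[x+c*p[:,0]-s*p[:,1],y+s*p[:,0]+c*p[:,1],p[:,2]]
E
python3 - <<'E'
from h import *
from plant import bot
T=bot.camera("top");S=bot.camera("side")
B=[[110,132,118],[110,-132,118],[-116,-132,118],[-116,132,118],[-90,55,158],[-90,-55,158],[70,187,56]]
ut=np.array([[268,158],[590,75],[672,350],[342,440],[428,382],[577,343],[220,237],[124,345]])/3.3+[210,130]
us=np.array([[350,87],[622,240],[415,415],[142,215],[237,205],[358,285],[131,88]])/3.5+[230,155]
def r(v):
    q=v[3];k=[70-115*np.cos(q),187+115*np.sin(q),100]
    a=proj(T,b2w(B+[k],v))-ut; b=proj(S,b2w(B[:6]+[k],v))-us
    return np.r_[a,b].ravel()
o=least_squares(r,[450,0,-.25,.7])
print(o.x,"\n",r(o.x).reshape(-1,2).round(1))
np.save("pose.npy",o.x)
q=o.x[3];p=o.x
for n,v in dict(knob=[70-115*np.cos(q),187+115*np.sin(q),100],knobshut=[-45,187,100],pivot=[70,187,54],handle=[-90,0,158],hinge=[110,0,110],h60=[110-200*.5-48*.866,0,110+200*.866-48*.5+48*0],tip=[70-150*np.cos(q),187+150*np.sin(q),54]).items(): print(n,b2w(v,p).round(1))
def tab(c,uv):
    pass
E
```

```text
[ 5.36134195e+02 -1.64974020e+02  2.46120358e-01  8.82659338e-01] 
 [[-0.3 -0.5]
 [ 0.3 -0.6]
 [ 0.6  0.3]
 [-0.7  0.2]
 [ 1.2 -0.5]
 [ 0.  -0.4]
 [ 0.1 -1.1]
 [ 0.4 -0.1]
 [-0.3 -1.1]
 [ 0.4 -0.8]
 [ 0.6  0.6]
 [-1.8  0. ]
 [-0.6  0.2]
 [-0.9  0.4]
 [-0.5 -0.6]]
knob [[466.  101.8 100. ]]
knobshut [[446.9   5.4 100. ]]
pivot [[558.5  33.4  54. ]]
handle [[ 448.8 -186.9  158. ]]
hinge [[ 642.8 -138.2  110. ]]
h60 [[ 505.5 -172.7  259.2]]
tip [[437.8 122.6  54. ]]
```

```bash
cat >> h.py <<'E'
def rel(s,target,psi):
    """shift in tool axes (m) and tool-z turn to bring TCP to world target with tool-x heading psi"""
    R=Ro.from_rotvec(s["ee_rot"]).as_matrix(); d=R.T@(np.array(target)-s["tcp_pos"])/1000
    p=np.arctan2(R[1,0],R[0,0]); t=-(psi-p); t=(t+np.pi)%(2*np.pi)-np.pi
    return np.r_[d,t].round(4)
def knob(q,z=100,off=0):  # off: outward along the swing tangent
    v=np.load("pose.npy"); return b2w([70-115*np.cos(q)+off*np.sin(q),187+115*np.sin(q)+off*np.cos(q),z],v)[0]
def psik(q): return np.load("pose.npy")[2]-q
E
python3 - <<'E'
from h import *
from plant import bot
T=bot.camera("top"); s=bot.read_state()
u=np.array([[201/3.3+210,68/3.3+130]])
n=cv2.undistortPoints(u.reshape(1,1,2),K(T),np.array(T["dist_coeffs"]))[0,0]
R=np.array(T["R"]);C=-R.T@T["t"];d=R.T@np.r_[n,1];print("jar",C+d*(100-C[2])/d[2])
q=.883;print(knob(q,65,45),psik(q),rel(s,knob(q,130,45),psik(q)))
E
```

```text
jar [687.38415425  44.86276969 100.        ]
[492.76966337 138.01304977  65.        ] -0.6368796416835848 [0.4008 0.2316 0.1012 0.2391]
```

```bash
python3 -m crank '[[0,0.04,0.023,0,0.03],[0,0.08,0.046,0,0.06],[0,0.12,0.069,0,0.09],[0,0.16,0.093,0,0.12],[0,0.20,0.116,0,0.15],[0,0.24,0.139,0.02,0.18],[0,0.28,0.162,0.04,0.21],[0,0.32,0.185,0.06,0.239],[0,0.36,0.208,0.08,0.239],[0,0.401,0.232,0.1,0.239],[0,0.401,0.232,0.1,0.239],[0,0.401,0.232,0.1,0.239]]' 40; python3 - <<'E'
from h import *
from plant import bot
s=bot.read_state();W=wristcam(bot.camera("wrist"),s);cv2.imwrite("pics/w1.png",W["image"][:,:,::-1])
q=.883
print(s["tcp_pos"],s["gripper_width"],s["force"],rel(s,knob(q,65,45),psik(q)))
print(proj(W,[knob(q),knob(0),b2w([70,187,54],np.load("pose.npy"))[0]]).round(1))
E
```

```text
t: 1.8
tcp_pos: [492.9, 137.9, 131.4]
ee_rot: [-2.983, 0.984, -0.0]
force: [0.0, 0.2, -0.9]
gripper_width: 0.0
[492.92922223 137.86042391 131.40623862] 0.02038629769069818 [ 0.03639393  0.24671367 -0.88599877] [-0.0002 -0.      0.0664 -0.0005]
[[394.1 233.1]
 [565.7 160.4]
 [389.3  30.4]]
```

View pics/w1.png

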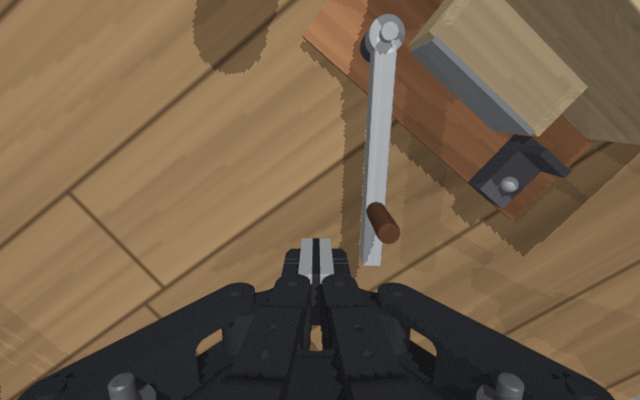

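The knob top shows at (390,232) and was predicted at (394,233). The pivot is at (389,32) against a predicted (389,30). The pose and angle are confirmed, so I'll descend outside the knob.

```bash
python3 -m crank '[[0,0,0,0.03,0],[0,0,0,0.06,0],[0,0,0,0.06,0]]'; python3 - <<'E'
from h import *
from plant import bot
s=bot.read_state()
print(s["tcp_pos"],s["force"])
for off in (22,):
  for q in (.883,.75,.6,.45,.3,.2,.1,.05,0): print(q,rel(s,knob(q,71,off),psik(q)))
E
```

```text
t: 2.22
tcp_pos: [491.2, 138.1, 70.2]
ee_rot: [2.982, -0.98, -0.004]
force: [0.6, 0.4, 0.4]
gripper_width: 0.3
[491.19864522 138.12535538  70.16003765] [0.58294626 0.44297458 0.3997699 ]
0.883 [ 0.0013  0.0222 -0.0008  0.0016]
0.75 [-0.0006  0.0376 -0.0007 -0.1314]
0.6 [-0.0003  0.0551 -0.0007 -0.2814]
0.45 [ 0.0026  0.0724 -0.0006 -0.4314]
0.3 [ 0.0081  0.0891 -0.0006 -0.5814]
0.2 [ 1.310e-02  9.970e-02 -5.000e-04 -6.814e-01]
0.1 [ 1.910e-02  1.097e-01 -5.000e-04 -7.814e-01]
0.05 [ 2.250e-02  1.145e-01 -5.000e-04 -8.314e-01]
0 [ 2.610e-02  1.191e-01 -5.000e-04 -8.814e-01]
```

```bash
python3 -m crank '[[0,0.001,0.015,0,0],[0,0.001,0.022,0,0],[0,0,0.03,0,-0.065],[0,-0.0005,0.038,0,-0.13],[0,-0.0005,0.047,0,-0.205],[0,-0.0003,0.055,0,-0.28],[0,0.001,0.064,0,-0.355],[0,0.0026,0.0724,0,-0.43],[0,0.005,0.081,0,-0.505],[0,0.008,0.089,0,-0.58],[0,0.008,0.089,0,-0.58]]'; python3 - <<'E'
from h import *
from plant import bot
s=bot.read_state();W=wristcam(bot.camera("wrist"),s);cv2.imwrite("pics/w2.png",W["image"][:,:,::-1])
print(s["tcp_pos"],s["force"])
for q in (.2,.3,.4,.5): print(q,proj(W,[knob(q)]).round(1))
for q in (.3,.25,.2,.15,.1,.05,0): print(q,rel(s,knob(q,71,22),psik(q)))
E
```

```text
t: 3.6
tcp_pos: [446.5, 61.2, 72.3]
ee_rot: [-3.139, 0.091, -0.003]
force: [0.5, -0.4, 0.2]
gripper_width: -0.2
[446.49518179  61.15908754  72.25045617] [ 0.47506634 -0.36523237  0.15080853]
0.2 [[398.7 291.5]]
0.3 [[369.9 292.8]]
0.4 [[341.3 291.6]]
0.5 [[312.9 287.9]]
0.3 [-0.0017 -0.0003  0.0012 -0.0043]
0.25 [-0.0026  0.0054  0.0012 -0.0543]
0.2 [-0.0033  0.0112  0.0012 -0.1043]
0.15 [-0.0036  0.0171  0.0012 -0.1543]
0.1 [-0.0037  0.0229  0.0012 -0.2043]
0.05 [-0.0034  0.0288  0.0012 -0.2543]
0 [-0.0029  0.0346  0.0012 -0.3043]
```

View pics/w2.png

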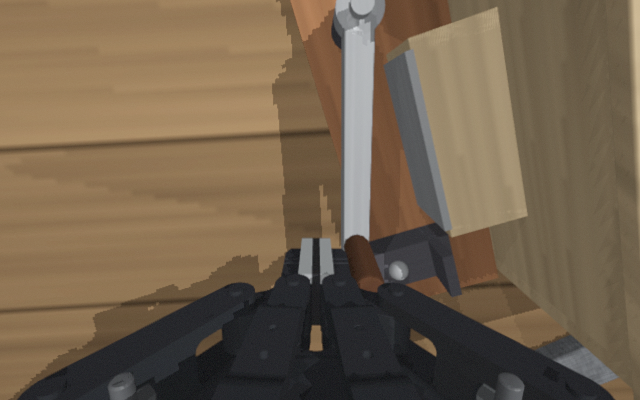

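The knob sits against the finger's back at about (372,285), so q is about 0.3, with the ball catch at (398,270). Next I'll push over the catch.

```bash
python3 -m crank '[[0,-0.0026,0.0055,0,-0.055],[0,-0.0033,0.0112,0,-0.105],[0,-0.0036,0.0171,0,-0.155],[0,-0.0037,0.0229,0,-0.205],[0,-0.0034,0.0285,0,-0.255]]'; python3 - <<'E'
from h import *
from plant import bot
s=bot.read_state();W=wristcam(bot.camera("wrist"),s);cv2.imwrite("pics/w3.png",W["image"][:,:,::-1])
print(s["tcp_pos"],s["force"])
for q in (0,.05,.1): print(q,proj(W,[knob(q)]).round(1))
for q in (.05,0): print(q,rel(s,knob(q,71,22),psik(q)))
E
```

```text
t: 4.28
tcp_pos: [441.7, 34.1, 71.8]
ee_rot: [-3.125, -0.311, -0.002]
force: [-0.4, 3.1, 1.3]
gripper_width: 0.0
[441.68268242  34.12129208  71.78957528] [-0.40261074  3.1399402   1.33919131]
0 [[388.8 291.1]]
0.05 [[374.3 291.4]]
0.1 [[359.9 291. ]]
0.05 [-0.0006  0.0014  0.0008  0.0022]
0 [-0.0016  0.0072  0.0008 -0.0478]
```

View pics/w3.png

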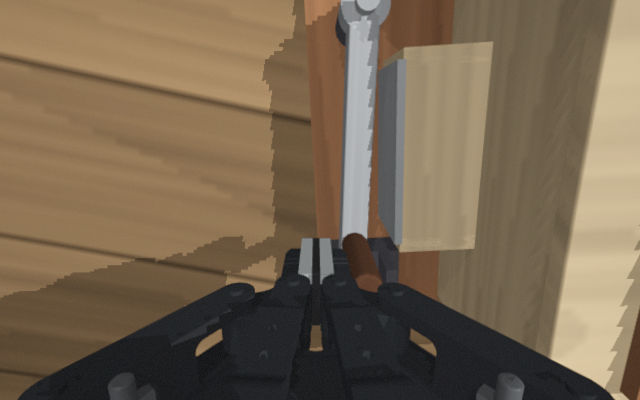

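```bash
python3 -m crank '[[0,-0.001,0.0035,0,-0.025],[0,-0.0014,0.006,0,-0.048],[0,-0.0014,0.008,0,-0.048],[0,-0.0014,0.0085,0,-0.048]]'
```

```text
t: 4.82
tcp_pos: [441.5, 26.0, 71.3]
ee_rot: [-3.115, -0.383, -0.001]
force: [-2.6, 9.6, 3.4]
gripper_width: 0.1
```

```bash
python3 -m crank '[[0,0,0.001,0,0],[0,0,0.002,0,0],[0,0,0.002,0,0]]';python3 - <<'E'
from h import *
from plant import bot
s=bot.read_state();W=wristcam(bot.camera("wrist"),s);cv2.imwrite("pics/w4.png",W["image"][:,:,::-1])
print(s["tcp_pos"],s["force"])
for q in (0,.05,.1): print(q,proj(W,[knob(q)]).round(1), rel(s,knob(q,71,22),psik(q)))
S=bot.camera("side");cv2.imwrite("pics/s4.png",cv2.resize(S["image"][130:290,200:420,::-1],None,fx=3.5,fy=3.5,interpolation=cv2.INTER_CUBIC))
E
```

```text
t: 5.2
tcp_pos: [441.6, 25.8, 71.3]
ee_rot: [-3.112, -0.382, -0.001]
force: [-7.4, 16.9, 5.1]
gripper_width: 0.1
[441.5836755   25.77395096  71.32795458] [-7.35297392 16.91937789  5.06043092]
0 [[368.3 290.2]] [ 0.0002 -0.001   0.0003 -0.0017]
0.05 [[353.8 289.8]] [ 0.0015 -0.0067  0.0004  0.0483]
0.1 [[339.4 288.8]] [ 0.003  -0.0123  0.0004  0.0983]
```

View pics/w4.png

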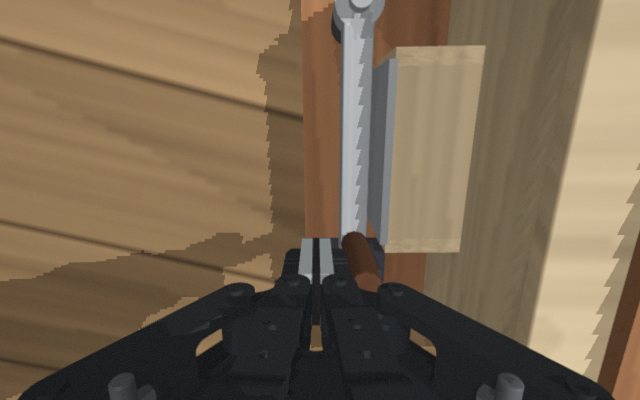

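TCP movement has stopped while the force rises to 18 N, and the position matches q≈0, so the bar is on its stop. Backing off and rising to check it stays behind the ball.

```bash
python3 -m crank '[[0,0,-0.012,0,0],[0,0,-0.03,0,0],[0,-0.02,-0.03,-0.05,0],[0,-0.04,-0.03,-0.1,0],[0,-0.06,-0.03,-0.15,0],[0,-0.06,-0.03,-0.15,0],[0,-0.06,-0.03,-0.15,0]]';python3 - <<'E'
from h import *
from plant import bot
s=bot.read_state();W=wristcam(bot.camera("wrist"),s);cv2.imwrite("pics/w5.png",W["image"][:,:,::-1])
for q in (0,.05,.1): print(q,proj(W,[knob(q)]).round(1))
v=np.load("pose.npy");a=v[2]
h=b2w([-90,0,158],v)[0]
print(h,s["tcp_pos"],s["force"],rel(s,[h[0],h[1],215],a-np.pi/2))
E
```

```text
t: 6.18
tcp_pos: [376.3, 37.1, 220.9]
ee_rot: [3.118, 0.385, -0.001]
force: [0.0, 0.1, -0.5]
gripper_width: 0.2
0 [[376.  118.7]]
0.05 [[368.7 118.5]]
0.1 [[361.5 118. ]]
[ 448.84634762 -186.90189669  158.        ] [376.25447064  37.06966579 220.87202888] [ 0.02320397  0.09996323 -0.48157941] [0.0159 0.2349 0.0059 1.5706]
```

View pics/w5.png

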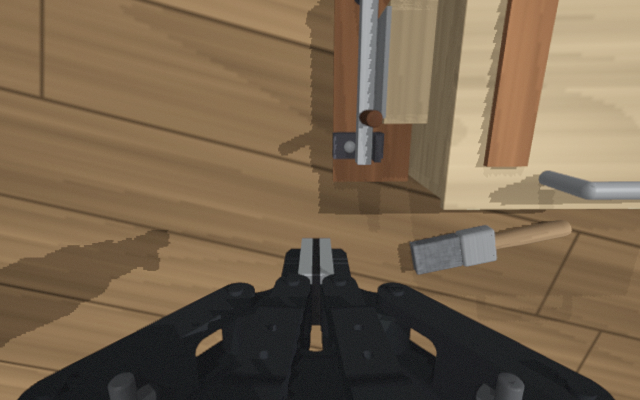

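The knob is at (373,118) against (376,119) predicted for q=0, and the ball at (349,146) stands outside the bar: it is shut and latched. Next I'll go above the handle.

```bash
python3 -m crank '[[0.5,0.0016,0.023,0,0.157],[0.5,0.0032,0.047,0,0.314],[0.5,0.0048,0.070,0,0.471],[0.5,0.0064,0.094,0,0.628],[0.5,0.008,0.117,0,0.785],[0.5,0.0095,0.141,0,0.942],[0.5,0.011,0.164,0,1.1],[0.5,0.0127,0.188,0,1.257],[0.5,0.0143,0.211,0,1.414],[0.5,0.0159,0.235,0,1.571],[0.5,0.0159,0.235,0,1.571],[0.5,0.0159,0.235,0,1.571]]' 25;python3 - <<'E'
from h import *
from plant import bot
s=bot.read_state();W=wristcam(bot.camera("wrist"),s);cv2.imwrite("pics/w6.png",W["image"][:,:,::-1])
v=np.load("pose.npy");a=v[2]
h=b2w([-90,0,158],v)[0]
print(proj(W,b2w([[-90,0,158],[-90,55,158],[-90,-55,158]],v)).round(1))
print(s["tcp_pos"],s["gripper_width"],rel(s,[h[0],h[1],139],a-np.pi/2))
E
```

```text
t: 7.72
tcp_pos: [448.9, -186.6, 220.1]
ee_rot: [2.478, -1.93, -0.003]
force: [0.2, 0.2, 0.1]
gripper_width: 42.8
[[316.3 214.5]
 [316.2 287.1]
 [316.4 130.9]]
[ 448.87528518 -186.61374133  220.10365088] 42.75668549169245 [ 0.0004 -0.0001  0.0811  0.0012]
```

View pics/w6.png

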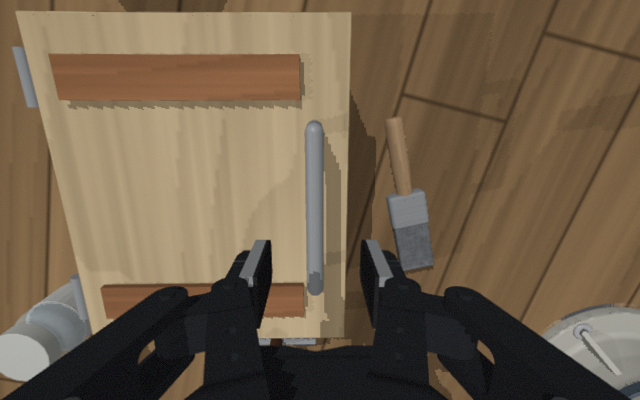

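The handle bar runs from (314,122) to (316,292), within 2 px of the prediction and centred between the fingers. Descending and gripping.

```bash
python3 -m crank '[[0.5,0,0,0.04,0],[0.5,0,0,0.081,0],[0.5,0,0,0.081,0],[0.3,0,0,0.081,0],[0,0,0,0.081,0],[0,0,0,0.081,0],[0,0,0,0.081,0]]' 30;python3 - <<'E'
from h import *
from plant import bot
s=bot.read_state()
v=np.load("pose.npy");a=v[2]
print(s["tcp_pos"],s["gripper_width"],s["force"])
t0=s["tcp_pos"].copy()
hx=t0-0
for th in np.radians(np.arange(0,66,6)):
  c,sn=np.cos(th),np.sin(th)
  dx=(-200*c+48*sn)+200; dz=200*sn+48*c-48
  print(round(np.degrees(th)),rel(s,t0+[dx*np.cos(a),dx*np.sin(a),dz],a-np.pi/2))
np.save("t0.npy",t0)
E
```

```text
t: 8.65
tcp_pos: [449.9, -187.2, 142.4]
ee_rot: [-2.477, 1.931, -0.004]
force: [-2.7, 0.8, 5.5]
gripper_width: 10.9
[ 449.91354237 -187.22286388  142.3518629 ] 10.920415184529501 [-2.71508162  0.8410253   5.52190882]
0 [0.     0.     0.     0.0004]
6 [ 0.     -0.0062 -0.0206  0.0004]
12 [ 0.0001 -0.0144 -0.0405  0.0004]
18 [ 0.0001 -0.0247 -0.0594  0.0004]
24 [ 0.0001 -0.037  -0.0771  0.0004]
30 [ 0.0002 -0.051  -0.0935  0.0004]
36 [ 0.0002 -0.0666 -0.1082  0.0004]
42 [ 0.0002 -0.0837 -0.1213  0.0004]
48 [ 0.0003 -0.1021 -0.1325  0.0004]
54 [ 0.0003 -0.1216 -0.1418  0.0004]
60 [ 0.0003 -0.1419 -0.1489  0.0004]
```

```bash
python3 -m crank '[[0,0,-0.0028,-0.0125,0],[0,0,-0.0062,-0.0235,0],[0,0,-0.010,-0.0335,0],[0,0,-0.0144,-0.0435,0],[0,0,-0.0192,-0.053,0],[0,0,-0.0247,-0.0622,0],[0,0,-0.0305,-0.0713,0],[0,0,-0.0305,-0.0713,0]]';python3 - <<'E'
from h import *
from plant import bot
s=bot.read_state();W=wristcam(bot.camera("wrist"),s);cv2.imwrite("pics/w7.png",W["image"][:,:,::-1])
S=bot.camera("side");cv2.imwrite("pics/s7.png",cv2.resize(S["image"][100:300,220:460,::-1],None,fx=3,fy=3,interpolation=cv2.INTER_CUBIC))
print(s["tcp_pos"]-np.load("t0.npy"),s["gripper_width"],s["force"],s["torque"])
E
```

```text
t: 9.65
tcp_pos: [478.9, -179.6, 212.3]
ee_rot: [2.477, -1.932, 0.0]
force: [-1.8, -4.3, -0.5]
gripper_width: 10.9
[28.98644563  7.66655676 69.90608212] 10.858270691461202 [-1.76973523 -4.31404244 -0.51466264] [-1.58666053  0.44627923  0.08680289]
```

View pics/s7.png

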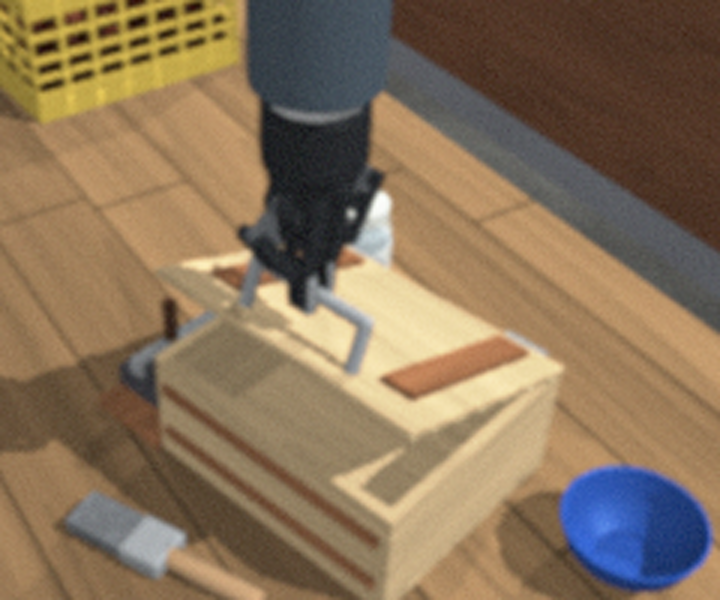

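View pics/w7.png

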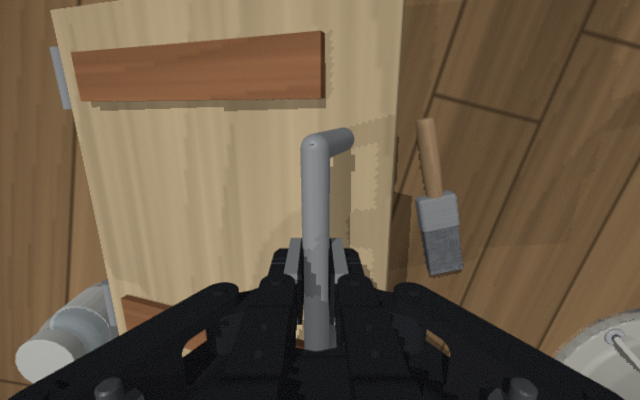

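The bar is gripped and the lid is rising along its arc. The keeper is still shut and the bystanders haven't moved. Carrying on.

```bash
python3 -m crank '[[0,0,-0.007,-0.0072,0],[0,0,-0.0136,-0.0157,0],[0,0,-0.021,-0.0236,0],[0,0,-0.0284,-0.0313,0],[0,0,-0.0366,-0.0383,0],[0,0,-0.0448,-0.0453,0],[0,0,-0.0537,-0.0514,0],[0,0,-0.0625,-0.0575,0],[0,0,-0.072,-0.0626,0],[0,0,-0.0814,-0.0677,0],[0,0,-0.0916,-0.0719,0],[0,0,-0.0965,-0.074,0]]'; python3 - <<'E'
from h import *
from plant import bot
s=bot.read_state();v=np.load("pose.npy");a=v[2];t0=np.load("t0.npy")
d=s["tcp_pos"]-t0;dx=d[0]*np.cos(a)+d[1]*np.sin(a)
print(dx,d[2],s["gripper_width"],s["force"])
phi=np.arctan2(48+d[2],200-dx)-np.arctan2(48,200);print("theta",np.degrees(phi),"radius",np.hypot(48+d[2],200-dx),np.hypot(48,200))
th=np.pi/3;c,sn=np.cos(th),np.sin(th);ex=(-200*c+48*sn)+200; ez=200*sn+48*c-48
print(rel(s,t0+[ex*np.cos(a),ex*np.sin(a),ez],a-np.pi/2))
E
```

```text
t: 11.25
tcp_pos: [571.8, -155.8, 288.1]
ee_rot: [-2.477, 1.931, -0.002]
force: [-6.5, 0.6, 9.1]
gripper_width: 10.7
125.91117762211378 145.71091876815532 10.722876503277096 [-6.4806102   0.60712726  9.11594825]
theta 55.57386019777049 radius 207.39593451016546 205.67936211491906
[ 0.0008 -0.0157 -0.0035  0.0003]
```

```bash
python3 -m crank '[[0,0,-0.005,-0.0005,0],[0,0,-0.010,-0.0015,0],[0,0,-0.0150,-0.0025,0],[0,0,-0.0150,-0.0025,0]]'; python3 - <<'E'
from h import *
from plant import bot
s=bot.read_state();v=np.load("pose.npy");a=v[2];t0=np.load("t0.npy")
d=s["tcp_pos"]-t0;dx=d[0]*np.cos(a)+d[1]*np.sin(a)
print(s["tcp_pos"],dx,d[2],s["gripper_width"],s["force"])
phi=np.arctan2(48+d[2],200-dx)-np.arctan2(48,200);print("theta",np.degrees(phi),"radius",np.hypot(48+d[2],200-dx))
for n in ("side","top","wrist"):
    c=bot.camera(n); cv2.imwrite(f"pics/{n}8.png",c["image"][:,:,::-1])
    if n!="wrist":
        for th in (58,60,62):
            t=np.radians(th);L=lambda x,y,z:[110-x*np.cos(t)+z*np.sin(t),y,110+x*np.sin(t)+z*np.cos(t)]
            print(n,th,proj(c,b2w([L(226,132,8),L(226,-132,8),L(226,132,0),L(226,-132,0),L(200,55,48),L(200,-55,48)],v)).round(1).tolist())
E
python3 - <<'E'
import cv2
a=cv2.imread("pics/side8.png")[70:290,240:470];cv2.imwrite("pics/side8z.png",cv2.resize(a,None,fx=2.7,fy=2.7,interpolation=cv2.INTER_CUBIC))
a=cv2.imread("pics/top8.png")[100:310,220:460];cv2.imwrite("pics/top8z.png",cv2.resize(a,None,fx=2.8,fy=2.8,interpolation=cv2.INTER_CUBIC))
E
```

```text
t: 11.75
tcp_pos: [586.9, -152.0, 292.6]
ee_rot: [-2.476, 1.929, -0.007]
force: [-7.7, 2.6, 16.6]
gripper_width: 10.7
[ 586.88152173 -151.95111803  292.60747692] 141.434161246132 150.25561402342126 10.675805720829445 [-7.65839379  2.5662495  16.63017219]
theta 60.046825807382106 radius 206.72504918550112
side 58 [[299.6, 134.2], [391.9, 180.9], [297.6, 136.8], [389.6, 184.0], [337.4, 139.0], [375.3, 157.1]]
side 60 [[301.7, 131.8], [394.1, 177.9], [299.6, 134.3], [391.9, 181.0], [339.4, 137.1], [377.4, 155.1]]
side 62 [[303.8, 129.4], [396.4, 174.9], [301.7, 131.8], [394.1, 177.9], [341.4, 135.3], [379.4, 153.1]]
top 58 [[296.9, 212.6], [421.4, 180.0], [297.9, 216.0], [421.8, 183.5], [327.6, 180.7], [379.0, 167.4]]
top 60 [[296.0, 209.1], [421.0, 176.5], [296.9, 212.6], [421.4, 180.0], [326.8, 177.4], [378.3, 164.1]]
top 62 [[295.0, 205.5], [420.4, 172.8], [296.0, 209.1], [420.9, 176.5], [325.9, 174.0], [377.5, 160.7]]
```

View pics/side8z.png

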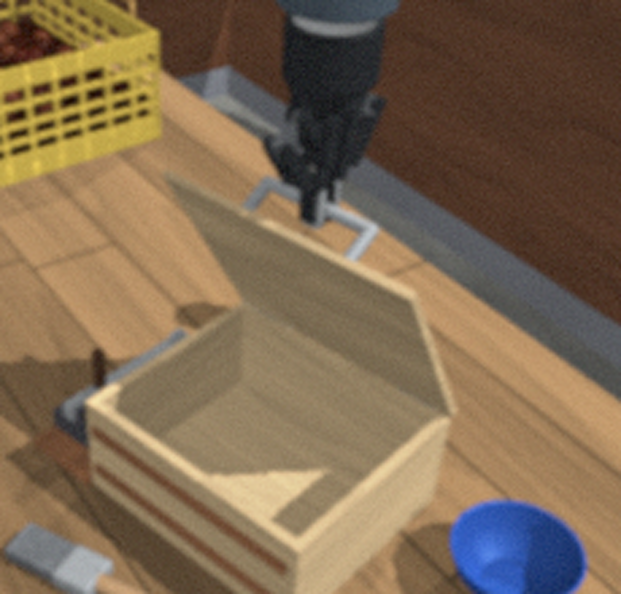

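View pics/top8z.png

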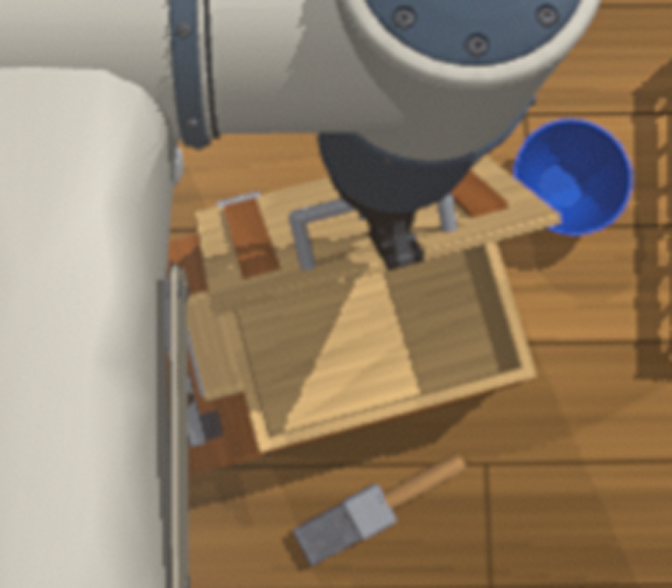

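View pics/wrist8.png

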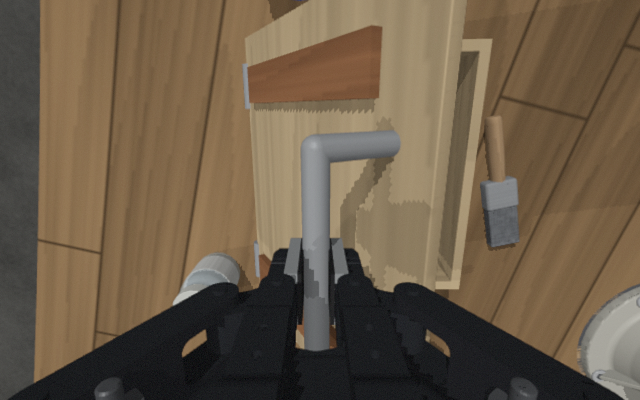

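All checks put the lid at about 60°. In the top view the corners are at (420,177) and (295,210), against predictions of (421,176.5) and (296,209) for 60°. The side corner is at (394,180) against (394,178), and the TCP arc gives 60.05°. I'll ease the 17 N radial strain and recheck.

```bash
python3 -m crank '[[0,0,0.0005,-0.0015,0],[0,0,0.0009,-0.003,0],[0,0,0.0009,-0.003,0],[0,0,0.0009,-0.003,0]]'; cat > chk.py <<'E'
from h import *
from plant import bot
s=bot.read_state();v=np.load("pose.npy");a=v[2];t0=np.load("t0.npy")
d=s["tcp_pos"]-t0;dx=d[0]*np.cos(a)+d[1]*np.sin(a)
print(dx,d[2],s["gripper_width"],s["force"],np.abs(s["joint_vel"]).max())
for k in (0,2,-2):
  phi=np.arctan2(48+d[2]+k,200-dx)-np.arctan2(48,200);print("theta",np.degrees(phi),"radius",np.hypot(48+d[2],200-dx))
# lid angle from refined fit in W camera: wrist view
S=bot.camera("side");cv2.imwrite("pics/side9.png",cv2.resize(S["image"][70:290,240:470,::-1],None,fx=2.7,fy=2.7,interpolation=cv2.INTER_CUBIC))
E
python3 chk.py
```

```text
t: 12.4
tcp_pos: [586.1, -152.1, 292.5]
ee_rot: [-2.477, 1.931, -0.002]
force: [-3.8, 0.4, 8.1]
gripper_width: 10.8
140.58972752594173 150.10105917861196 10.758247623857716 [-3.76766385  0.37273181  8.08671609] 0.001221641679345407
theta 59.81034152877727 radius 206.81781867897593
theta 59.96804197267524 radius 206.81781867897593
theta 59.64969230021235 radius 206.81781867897593
```

```bash
python3 -m crank '[[0,0,0,-0.0015,0],[0,0,0,-0.003,0],[0,0,0,-0.003,0],[0,0,0,-0.003,0],[0,0,0,-0.003,0]]'; python3 chk.py
```

```text
t: 13.08
tcp_pos: [586.2, -152.0, 292.7]
ee_rot: [2.477, -1.932, -0.003]
force: [2.1, 0.1, -8.6]
gripper_width: 10.8
140.7156230552382 150.39773682215687 10.828670131012817 [ 2.10216092  0.06628547 -8.58879533] 0.0023848196228896173
theta 59.86729055000887 radius 207.0659299012815
theta 60.024281220781894 radius 207.0659299012815
theta 59.70736703580102 radius 207.0659299012815
```

View pics/side9.png

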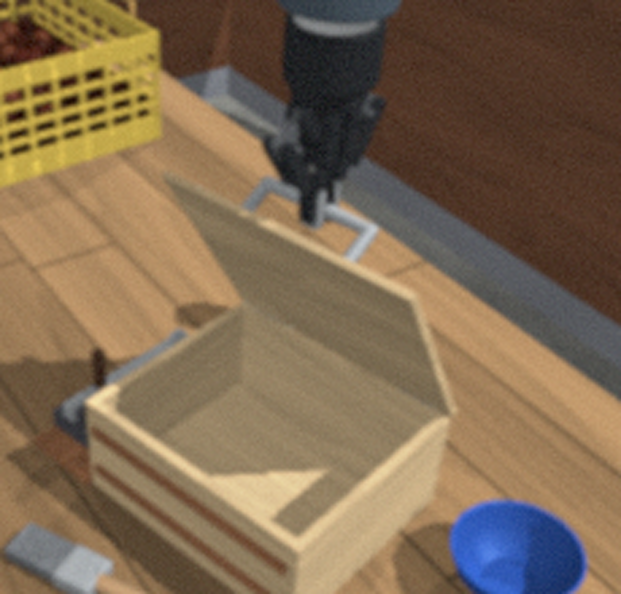

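The picture shows the lid steady, with its near corner at (415,297) as before. The keeper knob is still shut at (98,360), and the bowl and brush haven't moved. Handing in.

```bash
python3 -c "
from plant import bot
print(bot.finish_job())"
```

```text
the job is handed in; nothing more can be done
None
```

The keeper bar is shut behind its catch and the lid is held open at about 60° in the gripper. I handed the job in at about 13 s of the 58 s allowed.

- **Keeper:** With the lid still down, I pushed the knob shut with the closed fingers until it stopped moving at about 18 N. After I backed off, the wrist picture showed the catch ball outside the bar. The knob was within about 3 px of where it should be for fully shut. It still looked shut in the last side picture.
- **Lid:** I gripped the handle and raised the lid along its arc. My last readings put it at 59.7–60.0° and still. Pictures taken just before the last small adjustments showed three lid corners within 1–2 px of the 60° position. The fourth, blurred corner was less certain, within about 2°.
- **Disagreement:** The handle's measured distance from the hinge came out about 1 mm larger than nominal. It caused a steady pull of up to about 18 N on the gripper. I eased this, and about 9 N remained at hand-in, part of it the lid's weight.
- **Bystanders:** The bowl and brush had not moved in the last side picture. The jar is hidden in that view. I never worked near it, and it looked untouched in the wrist picture taken with the lid at about 60°.

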